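# Put the fruit punnets into their matching display trays

## Task

Put each of the four fruit punnets into the display tray that shows the same fruit, lying lengthwise and flat on the tray's floor inside its rim. Keep the punnets upright and set them down gently, never dropping them, and leave the label roll and the jam jar where they are.

Things in the scene. Friction and masses are not known exactly. Their poses are not given: they have to be found in the camera images.
- cherry_punnet: loose clear plastic punnet with closed lid, filled with dark red cherries (dark red from above); rigid closed box 95 mm long (its x), 58 mm wide (its y), 42 mm high, 90 to 180 g; origin at the centre of its underside, z up through the lid. Stands upright on the table at any yaw at the start.
- blueberry_punnet: loose clear plastic punnet with closed lid, filled with blueberries (dark blue from above); rigid closed box 95 mm long (its x), 58 mm wide (its y), 42 mm high, 90 to 180 g; origin at the centre of its underside, z up through the lid. Stands upright on the table at any yaw at the start.
- grape_punnet: loose clear plastic punnet with closed lid, filled with green grapes (green from above); rigid closed box 95 mm long (its x), 58 mm wide (its y), 42 mm high, 90 to 180 g; origin at the centre of its underside, z up through the lid. Stands upright on the table at any yaw at the start.
- physalis_punnet: loose clear plastic punnet with closed lid, filled with orange physalis berries (orange from above); rigid closed box 95 mm long (its x), 58 mm wide (its y), 42 mm high, 90 to 180 g; origin at the centre of its underside, z up through the lid. Stands upright on the table at any yaw at the start.
- cherry_tray: fixed low cardboard display tray for dark red cherries: dark red-tinted liner, and at its +x end a white card that slopes outward with three dark red berries in a row on it (up to 25 mm high, reaching 87 mm from the origin). Flat floor 4 mm above the table, 119 mm (its x) by 82 mm (its y) inside, room for one punnet lengthwise; walls 4 mm thick with their tops 10 mm above the table. Origin at the centre of its underside, at table height; z up.
- blueberry_tray: fixed low cardboard display tray for blueberries: dark blue-tinted liner, and at its +x end a white card that slopes outward with three dark blue berries in a row on it (up to 25 mm high, reaching 87 mm from the origin). Flat floor 4 mm above the table, 119 mm (its x) by 82 mm (its y) inside, room for one punnet lengthwise; walls 4 mm thick with their tops 10 mm above the table. Origin at the centre of its underside, at table height; z up.
- grape_tray: fixed low cardboard display tray for green grapes: green-tinted liner, and at its +x end a white card that slopes outward with three green berries in a row on it (up to 25 mm high, reaching 87 mm from the origin). Flat floor 4 mm above the table, 119 mm (its x) by 82 mm (its y) inside, room for one punnet lengthwise; walls 4 mm thick with their tops 10 mm above the table. Origin at the centre of its underside, at table height; z up.
- physalis_tray: fixed low cardboard display tray for orange physalis berries: orange-tinted liner, and at its +x end a white card that slopes outward with three orange berries in a row on it (up to 25 mm high, reaching 87 mm from the origin). Flat floor 4 mm above the table, 119 mm (its x) by 82 mm (its y) inside, room for one punnet lengthwise; walls 4 mm thick with their tops 10 mm above the table. Origin at the centre of its underside, at table height; z up.
- label_roll: loose roll of blank white labels lying flat, 60 mm across, 25 mm high, at the right (-y) edge of the work; origin at the centre of its underside. To be left alone.
- jam_jar: loose jam jar with red cap, 60 mm across, 85 mm high, at the left (+y) edge of the work; origin at the centre of its underside. To be left alone.
There are look-alikes about, which are no part of the job. What is meant by the grape_punnet is not turquoise, and is the smaller of those in its own colour.

How it is judged:
By the outcome, as a careful person would: the job done as asked, in the order asked, and still so for the second after the job is handed in, with the robot touching nothing.
It also fails if it takes over 88 s, if anything falls off the work surface, if the arm or the gripper's body presses on something with over 40 N, if the wrist force passes 120 N, or if a joint passes its speed limit or range.

## Robot

A 6-joint arm with a two-finger parallel gripper is mounted at the origin on the work surface. World frame = base frame: x ahead of the robot, y to its left, z up, the work surface at z = 0. Lengths are in mm, angles in rad, forces in N, time in s.
With the tool pointing down it reaches from about 325 to 900 mm from the base axis. Payload 3.5 kg.
Tool frame: the origin (TCP) lies on the centre line of the jaws, within the pads' length; the fingertips stand 14 mm ahead of it and the grasp point (between the pads) lies 5 mm behind it; z points along the fingers, y is the line along which they close (so a half turn about z gives the same grasp; the last joint's range is limited). The gripper opens to 85 mm and grips with 20 to 120 N. Pads are 22 mm wide; open, the fingers measure 114 mm over their backs; the gripper's body (76 mm by 85 mm) begins 54 mm behind the grasp point. The pads swing forward as they close: fully open they stand 13 mm farther back than shut.
Start: joints at [1.121, 0.276, -0.026, 1.268, 0, 1.467], TCP at [212.437, 587.786, 245.313] pointing down, gripper open.
Joint ranges: [-3.12, 3.12], [-0.85, 1.88], [-1.08, 1.24], [-1.95, 2.15], [-1.57, 1.53], [-3.14, 3.14]. Speed limits (rad/s): [2.57, 2.57, 3.14, 3.14, 3.14, 3.14].

## Interface

Orientations are given as [roll, pitch, yaw] about the fixed x, y, z axes, in that order (R = Rz(yaw) Ry(pitch) Rx(roll)).
In Python, from workcell import robot gives the robot as it stands. Calls block until the motion is done:
- robot.movep(position, orientation): joint-space move of the TCP to a pose.
- robot.move_linear(position, orientation=None, velocity=150, guard=None): straight line of the TCP; orientation=None keeps the orientation; velocity is the mean speed in mm/s. With guard (N) it stops when the force on the tool has changed by that much, and returns True; else False.
- robot.movej(angles): joint-space move.
- robot.open_gripper() and robot.grab(force=None): open the fingers fully, or close them until they stop; force is the grip in N (None keeps the last).
- robot.wait(seconds).
- robot.ik(position, orientation): joint angles nearest the present ones, or None.
- robot.get_obs(): the state.
- robot.get_image(name): name is "side" or "top" or "wrist"; returns a dict with "pixels" (480x640x3 uint8, blue, green, red), "z_map" (480x640 float32, mm along the optical axis (not along the pixel's ray), 0 where there is no reading), "fx", "fy", "cx", "cy" (pixels), "eye" and "orientation" of the camera in the world. Camera axes: x right, y up, looking along -z (the intrinsics and any distortion apply to the point x, -y, -z); pixel columns grow to the right and rows downward; lengths in mm; the calibration is good to about 2 mm. A picture is of the moment at which its call begins.
A pose or a line that the arm cannot do raises robot.MotionError and nothing moves.
- robot.close_job(): hands the job in; it is judged then, once.
The state is a dict: "time_s": time; "qpos": joint angles; "qvel": joint speeds; "tau": joint torques, N m; "ee_pos": TCP position; "tool_rot": TCP orientation; "contact_force": force on the tool from outside, world axes, zero at the start; "ft_torque": the same for the moment, N m; "width": opening from 0.0 (shut) to 1.0 (fully open); "finger_force": force on a finger pad.
Only numpy, scipy, OpenCV 4.12 (cv2) and the standard library are available. Lean on these libraries where they do the work, as an engineer would, in place of code of your own. Each camera call takes 0.05 s, during which the arm holds its last target. There are 200 camera calls.

## Working session

There is one attempt and no reset: what is moved stays moved. The work goes in short steps, each a Python script; the robot and the scene stay as the last script left them, time stands still between calls to the robot, and variables do not carry over. Pictures are saved under pics/ and viewed, at most 14 in all, crops included, and the job is handed in when it is done.

```bash
ls; mkdir -p pics; python3 - <<'E'
from workcell import robot
import cv2,numpy as np
for n in ("top","side"):
    i=robot.get_image(n); cv2.imwrite(f"pics/{n}0.png",i["pixels"]); np.savez(f"{n}0.npz",**{k:np.array(v) for k,v in i.items()})
    print(n,{k:v for k,v in i.items() if k not in("pixels","z_map")}, (i["z_map"]>0).mean())
o=robot.get_obs();print(o)
E
```

```text
pics
top {'fx': 502.7744964252901, 'fy': 502.7744964252901, 'cx': 321.827977657001, 'cy': 236.6211786155544, 'eye': array([ 334.20120797,    9.08218922, 1247.59699963]), 'orientation': array([ 0.15606454, -0.01310523, -1.57854399])} 0.9960286458333333
side {'fx': 591.1455136093242, 'fy': 591.1455136093242, 'cx': 325.54582234556096, 'cy': 242.9406136254109, 'eye': array([ -44.41972168, -931.47528618,  851.25159753]), 'orientation': array([ 0.93363051,  0.01611306, -0.57342452])} 0.995556640625
{'time_s': 0.1, 'qpos': array([ 1.12059505e+00,  2.77105771e-01, -2.77604800e-02,  1.26800541e+00,
       -5.97059653e-06,  1.46740680e+00]), 'qvel': array([ 0.00054038, -0.00148125,  0.00296397,  0.00126942, -0.00083822,
        0.00040556]), 'tau': array([ 4.54521933e-04, -4.46707642e+01,  2.96128875e+01,  8.46882787e-03,
       -4.23208996e-05, -3.88461828e-06]), 'ee_pos': array([212.14244247, 587.16469123, 244.23328132]), 'tool_rot': array([-3.13952778e+00, -2.08247169e-04,  2.79478070e+00]), 'contact_force': array([ 0.35545241, -0.03938741, -0.29300889]), 'ft_torque': array([ 0.03776604, -0.00064332,  0.03317266]), 'finger_force': 0.0, 'width': 0.9987369740174133}
```

View pics/top0.png

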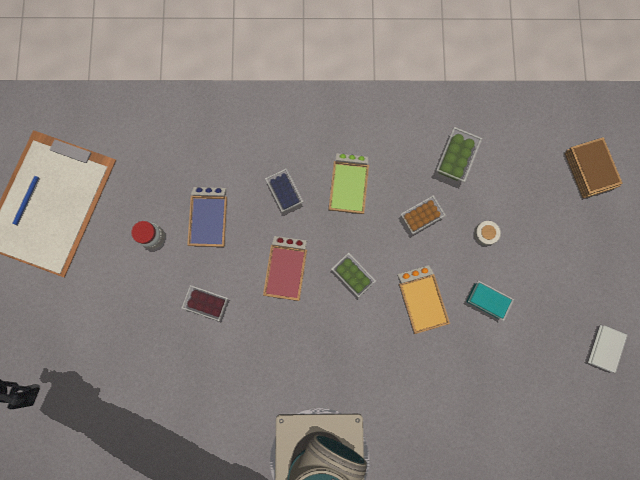

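View pics/side0.png

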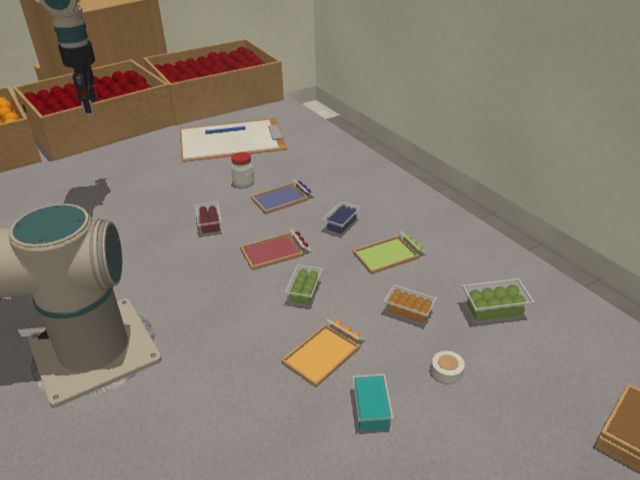

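The top view shows these punnets: cherry (205,303), blueberry (284,191), small grape (353,275) and physalis (423,216). The trays are blueberry (208,220), cherry (286,270), grape (349,185) and physalis (424,303), each with its card on the far side. The large green punnet (458,156) and the turquoise box (490,300) are the decoys. The side view shows the same layout.

```bash
cat > vis.py <<'E'
import numpy as np,cv2
from scipy.spatial.transform import Rotation as R
def cloud(i):
    v,u=np.mgrid[:480,:640]; z=i["z_map"]
    p=np.stack([(u-i["cx"])/i["fx"]*z,-(v-i["cy"])/i["fy"]*z,-z],-1)
    return p@R.from_euler("xyz",i["orientation"]).as_matrix().T+i["eye"]
def rect(xy):
    (cx,cy),(w,h),a=cv2.minAreaRect(xy.astype(np.float32)); a=np.radians(a)
    if h>w: w,h,a=h,w,a+np.pi/2
    a=(a+np.pi/2)%np.pi-np.pi/2
    return cx,cy,a,w,h
def blob(mask,u,v):
    n,l=cv2.connectedComponents(mask.astype(np.uint8)); 
    w=l[v-4:v+5,u-4:u+5]; w=w[w>0]
    return l==np.bincount(w).argmax()
E
python3 - <<'E'
from vis import *
i=dict(np.load("top0.npz")); P=cloud(i); z=P[...,2]
tb=z[330:400,200:260]; print("table",np.median(tb),tb.std())
hsv=cv2.cvtColor(i["pixels"],cv2.COLOR_BGR2HSV)
for n,u,v in [("cherry",205,303),("blueberry",284,191),("grape",353,275),("physalis",423,216),("biggreen",458,156)]:
    m=blob(z>20,u,v); print(n,np.round(rect(P[m][:,:2]),2),"z",np.percentile(z[m],[10,50,95]).round(1),m.sum())
for n,u,v in [("cherry",286,272),("blueberry",208,222),("grape",349,188),("physalis",424,303)]:
    d=hsv.astype(int)-hsv[v,u].astype(int); m=blob((abs(d[...,0])<10)&(abs(d[...,1])<60)&(abs(d[...,2])<60),u,v)
    m=cv2.morphologyEx(m.astype(np.uint8),cv2.MORPH_OPEN,np.ones((5,5)))>0
    print(n,"tray",np.round(rect(P[m][:,:2]),2),"z",np.median(z[m]).round(1))
E
```

```text
table -0.9039536594974606 90.15610723226717
cherry [340.99 169.22   1.33 313.96  64.7 ] z [33.3 36.6 40.6] 987
blueberry [5.1797e+02 4.0320e+01 3.5000e-01 3.6687e+02 6.6330e+01] z [33.  36.5 40.8] 888
grape [395.51 -45.06  -0.8  163.11  93.86] z [33.4 36.4 41.1] 951
physalis [ 485.99 -133.36   -0.92  410.55   68.98] z [33.3 36.6 40.5] 898
biggreen [ 544.48 -211.21   -0.64  600.74  100.41] z [43.3 47.4 51.7] 1511
cherry tray [0. 0. 0. 0. 0.] z nan
blueberry tray [459.75 188.76   0.67 420.22 124.93] z 3.5
grape tray [ 5.2218e+02 -5.7920e+01 -1.4000e-01  3.9116e+02  7.9310e+01] z 3.2
physalis tray [ 329.47 -151.29   -1.28  304.76  121.78] z 3.3
  return _methods._mean(a, axis=axis, dtype=dtype,
  ret = ret.dtype.type(ret / rcount)
```

```bash
cat > poses.py <<'E'
from vis import *
def poses(i,verbose=True):
    P=cloud(i); z=P[...,2]; ok=i["z_map"]>0; out={}
    lab=cv2.cvtColor(i["pixels"],cv2.COLOR_BGR2LAB).astype(int)
    for n,u,v in [("cherry",205,303),("blueberry",284,191),("grape",353,275),("physalis",423,216),("biggreen",458,156)]:
        m=blob(ok&(z>20)&(z<100),u,v); out[n]=rect(P[m][:,:2])
        if verbose: print(n,np.round(out[n],2),"z",np.percentile(z[m],[10,50,95]).round(1),m.sum())
    for n,u,v in [("cherry",286,272),("blueberry",208,222),("grape",349,188),("physalis",424,303)]:
        m=blob(ok&(np.linalg.norm((lab-lab[v,u])*[.4,1,1],axis=-1)<22),u,v)
        m=cv2.morphologyEx(m.astype(np.uint8),cv2.MORPH_OPEN,np.ones((5,5)))>0
        out[n+"_tray"]=rect(P[m][:,:2])
        if verbose: print(n,"tray",np.round(out[n+"_tray"],2),"z",np.median(z[m]).round(1))
    return out
if __name__=="__main__":
    import pickle; pickle.dump(poses(dict(np.load("top0.npz"))),open("poses.pkl","wb"))
E
python3 poses.py
```

```text
cherry [367.1  273.99   1.24  95.18  57.99] z [33.3 36.6 40.3] 978
blueberry [6.4301e+02 8.5790e+01 4.5000e-01 9.6340e+01 5.7870e+01] z [33.  36.4 40.7] 882
grape [431.84 -82.46   0.77  93.94  58.94] z [33.4 36.4 40.7] 941
physalis [ 579.35 -256.33   -1.06   96.47   58.06] z [33.3 36.6 40.3] 892
biggreen [ 7.3137e+02 -3.5130e+02 -4.1000e-01  1.2645e+02  7.5950e+01] z [43.3 47.4 51.6] 1505
cherry tray [ 4.4172e+02  8.3530e+01 -1.5000e-01  1.1724e+02  8.1200e+01] z 3.4
blueberry tray [ 5.7200e+02  2.7928e+02 -2.0000e-02  1.1525e+02  7.8580e+01] z 3.5
grape tray [ 6.5719e+02 -7.7400e+01 -1.2000e-01  1.1752e+02  7.9170e+01] z 3.2
physalis tray [ 3.6214e+02 -2.5588e+02  2.8000e-01  1.1742e+02  8.5260e+01] z 3.2
```

```bash
cat > act.py <<'E'
from workcell import robot
import numpy as np,pickle
PI=np.pi; poses=pickle.load(open("poses.pkl","rb"))
ZG,ZUP=24,105
def yaw_for(x,y,z,a):
    """of the two equal grasps, the one with the least wrist turn inside its range"""
    q=robot.get_obs()["qpos"]; c=[]
    for k in (0,PI):
        yw=(a+k+PI)%(2*PI)-PI; s=robot.ik([x,y,z],[PI,0,yw])
        if s is not None and abs(s[5])<3.0: c.append((abs(s[5]-q[5]),yw))
    return min(c)[1]
def t(m): o=robot.get_obs(); print(m,"t %.1f"%o["time_s"],o["ee_pos"].round(1),"F",o["contact_force"].round(1),"w %.2f ff %.1f"%(o["width"],o["finger_force"]))
def pick(n):
    x,y,a=poses[n][:3]; yw=yaw_for(x,y,ZUP,a)
    robot.movep([x,y,ZUP],[PI,0,yw])
    print("guard",robot.move_linear([x,y,ZG],velocity=90,guard=15)); t("down")
    robot.grab(35); t("grabbed")
    robot.move_linear([x,y,ZUP],velocity=100); t("up")
def place(n):
    x,y,a=poses[n+"_tray"][:3]; yw=yaw_for(x,y,ZUP,a)
    robot.movep([x,y,ZUP],[PI,0,yw])
    robot.move_linear([x,y,ZG+10],velocity=90); t("above")
    print("guard",robot.move_linear([x,y,ZG+1],velocity=15,guard=3)); t("set")
def release(n):
    robot.open_gripper(); o=robot.get_obs()["ee_pos"]; t("open")
    robot.move_linear([o[0],o[1],ZUP],velocity=100); t("clear")
E
python3 - <<'E'
from act import *
import cv2
pick("cherry")
cv2.imwrite("pics/w1.png",robot.get_image("wrist")["pixels"])
E
```

```text
guard False
down t 2.6 [367.6 274.3  24.5] F [ 0.  -0.1  1. ] w 1.00 ff 0.0
grabbed t 2.9 [367.7 274.4  24.7] F [-0.4 -0.1  4.9] w 0.67 ff 38.9
up t 3.9 [366.5 273.6 104.3] F [-0.   0.3 -2. ] w 0.67 ff 38.2
```

View pics/w1.png

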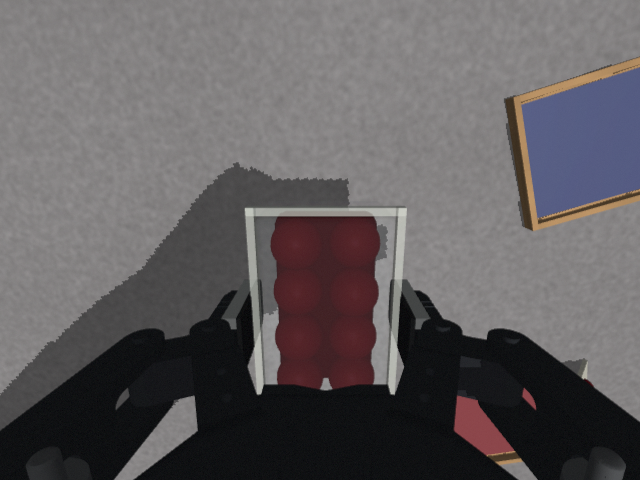

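The wrist view shows the cherry punnet held squarely between the pads, lid at (326,300), with the blueberry and cherry trays in the background. Next I'll place it.

```bash
python3 - <<'E'
from act import *
place("cherry")
E
```

```text
above t 6.8 [442.3  83.6  34.4] F [ 0.5 -0.  -1.3] w 0.67 ff 38.2
guard True
set t 7.2 [442.2  83.6  28.7] F [-0.1  0.3  2.9] w 0.67 ff 38.9
```

```bash
python3 - <<'E'
from act import *
import cv2
release("cherry")
cv2.imwrite("pics/w2.png",robot.get_image("wrist")["pixels"])
pick("blueberry"); place("blueberry")
E
```

```text
open t 7.6 [440.8  83.5  27.8] F [ 0.5 -0.3  1.1] w 1.00 ff 0.0
clear t 8.6 [440.2  83.5 104.5] F [-0.5  0.2  0.1] w 1.00 ff 0.0
guard False
down t 10.5 [643.7  85.8  24.7] F [-0.5 -0.2  0.3] w 1.00 ff 0.0
grabbed t 10.8 [643.8  85.9  24.9] F [-0.1  0.9  3.3] w 0.68 ff 39.1
up t 11.8 [642.3  85.8 104.2] F [-0.5  0.4 -1.8] w 0.67 ff 38.8
above t 13.6 [572.6 279.5  34.6] F [ 0.1  0.3 -0.1] w 0.68 ff 38.7
guard True
set t 14.0 [572.5 279.5  29. ] F [-0.6 -0.3  4.4] w 0.67 ff 39.4
```

View pics/w2.png

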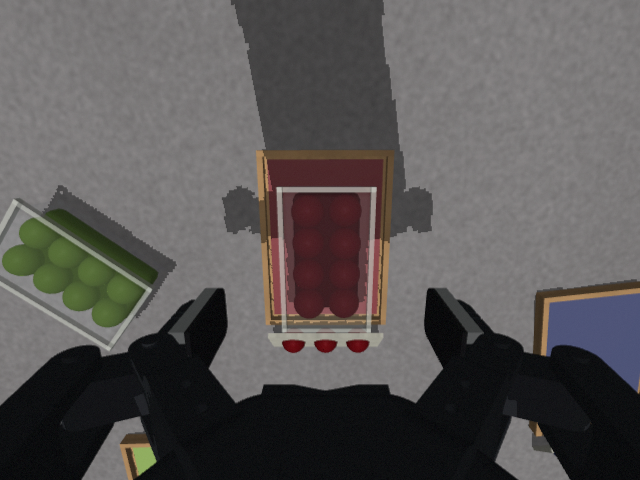

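The wrist view shows the cherry punnet inside its tray. The lid spans (278–376, 188–335) and the card is at (325,340), but perspective makes the lengthwise fit hard to judge, so I'll measure it from the top camera.

```bash
cat > check.py <<'E'
from workcell import robot
from vis import *
import pickle
T=pickle.load(open("poses.pkl","rb"))
def check(names,png):
    i=robot.get_image("top"); P=cloud(i); z=P[...,2]; ok=i["z_map"]>0
    cv2.imwrite(png,i["pixels"])
    for n in names:
        x,y,a,_,_=T[n+"_tray"]; c,s=np.cos(a),np.sin(a)
        dx,dy=P[...,0]-x,P[...,1]-y; lx,ly=c*dx+s*dy,-s*dx+c*dy
        m=ok&(z>31)&(z<60)&(abs(lx)<90)&(abs(ly)<60)
        print(n,"in tray frame",np.round(rect(np.stack([lx[m],ly[m]],-1)),2),"z",np.percentile(z[m],[10,50,95]).round(1))
E
python3 - <<'E'
from act import *
release("blueberry"); pick("grape")
from check import check
check(["cherry","blueberry"],"pics/t1.png")
E
```

```text
open t 14.4 [571.  278.9  27.4] F [0.1 0.2 0.2] w 1.00 ff 0.0
clear t 15.3 [570.4 278.7 104.3] F [ 0.2  0.1 -0.2] w 1.00 ff 0.0
guard False
down t 17.8 [432.4 -82.6  24.4] F [0.5 0.3 0.4] w 1.00 ff 0.0
grabbed t 18.2 [432.5 -82.7  24.7] F [-0.6  0.2  5.4] w 0.67 ff 38.4
up t 19.2 [431.1 -82.2 104.3] F [-0.6  0.4 -0.9] w 0.68 ff 37.7
cherry in tray frame [ 3.68  1.45 -0.   94.86 58.03] z [37.2 40.3 44.4]
blueberry in tray frame [ 0.25  0.85  0.   95.66 59.76] z [36.9 40.4 44.3]
```

```bash
python3 - <<'E'
from act import *
place("grape"); release("grape"); pick("physalis"); place("physalis")
E
```

```text
above t 21.1 [657.8 -77.6  34.6] F [-0.5  0.1 -0.9] w 0.67 ff 37.6
guard True
set t 21.6 [657.7 -77.5  28.8] F [0.4 0.2 4.8] w 0.67 ff 38.3
open t 22.0 [656.  -77.1  27. ] F [0.7 0.2 0.9] w 1.00 ff 0.0
clear t 22.9 [655.4 -77.  104.3] F [-0.6 -0.1 -0.7] w 1.00 ff 0.0
guard False
down t 24.7 [ 580.  -256.7   24.6] F [ 0.7 -0.4 -0.3] w 1.00 ff 0.0
grabbed t 25.1 [ 579.9 -256.8   24.9] F [-0.6 -0.9  4.3] w 0.67 ff 39.5
up t 26.1 [ 578.7 -256.   104.2] F [ 0.7 -0.  -1.5] w 0.68 ff 39.0
above t 28.4 [ 362.6 -256.3   34.4] F [ 0.   1.  -1.5] w 0.67 ff 39.0
guard True
set t 28.8 [ 362.5 -256.2   28.9] F [0.2 0.  3.4] w 0.67 ff 39.8
```

```bash
python3 - <<'E'
from act import *
release("physalis")
robot.move_linear([355,-250,250],velocity=150)
robot.movej([0.9]+list(robot.get_obs()["qpos"][1:]))
from check import check
check(["cherry","blueberry","grape","physalis"],"pics/t2.png"); t("end")
E
```

```text
open t 29.2 [ 361.5 -255.3   28. ] F [-0.4  0.8 -0.7] w 1.00 ff 0.0
clear t 30.1 [ 361.1 -254.9  104.5] F [0.1 0.6 0.1] w 1.00 ff 0.0
cherry in tray frame [ 4.06  1.4  -0.   95.31 58.07] z [37.4 40.6 44.9]
blueberry in tray frame [ 0.26  0.93 -0.   95.93 59.39] z [37.1 40.5 44.7]
grape in tray frame [ 3.200e-01  6.800e-01 -1.000e-02  9.744e+01  5.800e+01] z [37.  40.3 44.8]
physalis in tray frame [ 8.600e-01  6.200e-01 -1.000e-02  9.498e+01  5.895e+01] z [37.2 40.4 44.3]
end t 33.6 [216.5 375.6 248.9] F [ 1.4 -0.2  0. ] w 1.00 ff 0.0
```

View pics/t2.png

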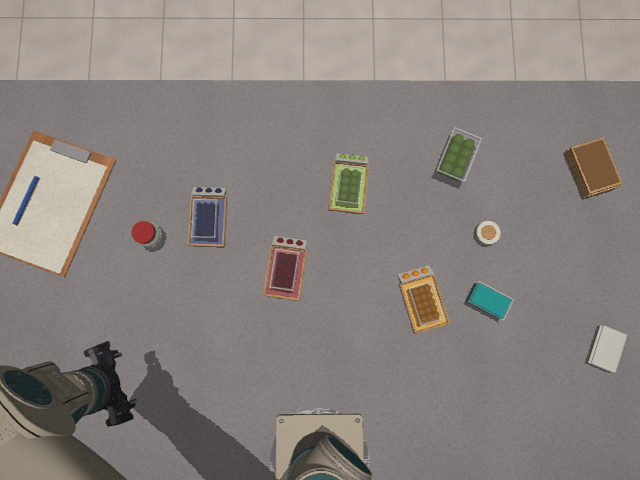

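The final top view shows all four punnets flat inside their matching trays: blueberry (206,221), cherry (285,271), grape (349,187) and physalis (424,304). The jar (147,234) and label roll (488,233) are where they were.

```bash
python3 -c "
from workcell import robot
print(robot.close_job())"
```

```text
the job is handed in; nothing more can be done
None
```

I put all four punnets flat and lengthwise in their matching trays, left the jam jar and label roll untouched, and handed the job in at about 34 s of the 88 s allowed.

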